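# Unhook the drill-bit block from its safety catch

## Robot

A 6-joint arm with a two-finger parallel gripper is mounted at the origin on the work surface. World frame = base frame: x ahead of the robot, y to its left, z up, the work surface at z = 0. Lengths are in m, angles in rad, forces in N, time in s.
With the tool pointing down it reaches from about 0.3 to 0.825 m from the base axis. Payload 5.4 kg.
Tool frame: the origin (TCP) lies at the very end of the fingers, on their centre line; the grasp point (between the pads) lies 19 mm behind it; z points along the fingers, x is the direction in which the jaws open and shut, and the axes are right-handed (so a half turn about z gives the same grasp; the last joint's range is limited). The gripper opens to 92 mm and grips with 3 to 60 N. Pads are 20 mm wide; open, the fingers measure 128 mm over their backs; the gripper's body (75 mm by 189 mm) begins 69 mm behind the grasp point.
Start: joints at [-1.342, 0.158, 1.597, -0, 1.386, -0.21], TCP at [0.244, -0.521, 0.215] pointing down, gripper open.
Joint ranges: [-2.91, 2.91], [-0.94, 2.29], [0.18, 2.7], [-1.29, 4.43], [0.17, 2.64], [-3, 3]. Speed limits (rad/s): [2.57, 2.57, 3.14, 3.14, 3.14, 3.14].

## Interface

Orientations are given as a rotation vector (axis times angle).
In Python, from workcell import bot gives the robot as it stands. Calls block until the motion is done:
- bot.goto(position, orientation): joint-space move of the TCP to a pose.
- bot.line_to(position, rot=None, max_speed=0.15): straight line of the TCP; rot=None keeps the orientation; max_speed is the mean speed in m/s.
- bot.set_joints(angles): joint-space move.
- bot.set_gripper(opening, newtons=None): opening from 0.0 (shut) to 1.0 (fully open); newtons is the grip in N (None keeps the last); returns when the fingers have stopped.
- bot.hold(seconds).
- bot.inverse_kinematics(position, orientation): joint angles nearest the present ones, or None.
- bot.read_camera(name): name is "side" or "top" or "wrist"; returns a dict with "pixels" (384x512x3 uint8, blue, green, red), "fx", "fy", "cx", "cy" (pixels), "R" (3x3) and "t" (3): a world point X has camera coordinates R X + t. Camera axes: x right, y down, z forward; pixel columns grow to the right and rows downward; lengths in m; the calibration is good to about 2 mm. A picture is of the moment at which its call begins. There is no depth.
A pose or a line that the arm cannot do raises bot.MotionError and nothing moves.
- bot.job_done(): hands the job in, once; it reports no verdict.
Readings, each from a call of its own:
- bot.current_clock(): time.
- bot.current_joints(): joint angles.
- bot.current_joint_vel(): joint speeds.
- bot.current_effort(): joint torques, N m.
- bot.current_ee_pos(): TCP position.
- bot.current_tool_rot(): TCP orientation.
- bot.current_contact_force(): force on the tool from outside, world axes, zero at the start.
- bot.current_ft_torque(): the same for the moment, N m.
- bot.current_opening(): opening from 0.0 (shut) to 1.0 (fully open).
Only numpy, scipy, OpenCV 4.12 (cv2) and the standard library are available. Lean on these libraries where they do the work, as an engineer would, in place of code of your own. Each camera call takes 0.05 s, during which the arm holds its last target. There are 200 camera calls.

## Task

Take the drill-bit block off its rack by the red handle and stand it upright in the middle of the green mat. Its hook is caught behind the yellow lip with a keeper bar just above it: lift and tilt the block back until the hook clears the lip, then draw it off, never forcing the hook against the yellow catch (keep the contact under 20 N) and never leaning it more than 20 degrees, or the bits fall out. Set it down without dropping it, and leave the glue bottle, tape measure and sanding block where they are.

Things in the scene. Friction and masses are not known exactly. Their poses are not given: they have to be found in the camera images.
- bitblock_handle (a point): Middle of the block's upright red handle, to be gripped firmly: 34 mm (block x) by 20 mm (y), from 45 below to 22 mm above this point. Below it the dark wooden block, 64 x 90 mm (x, y), 55 high, centred, underside 100 mm below this point; bits stand 22 mm out of it. 0.32 to 0.5 kg. Block axes: z up, +x to the hook. Tilting back (front up, top towards +x) is a positive turn about +y.
- bitblock_hooktip (a point): Middle of the lower edge of the tongue, a 4 mm thick, 40 mm wide steel plate that hangs 46 mm down from the hook's arm: 63 mm in +x and 96 mm below the handle point. Axes as the block's.
- bitblock_armend (a point): Top of the rear end of the hook's steel arm (40 mm wide, 5 mm thick), which runs in +x from the block's rear face, flush with its top: 107 mm in +x and 45 mm below the handle point. Axes as the block's.
- rack: Wooden rack fixed to the bench, 190 x 150 mm, 150 high at its two back posts (x = 76 to 94 mm). Origin: middle of its underside, on the bench; z up, -x its open front. At the start the block stands on its ledge (top z = 30 mm), straight within 2 degrees, handle point at about x = -44, y = 0. More than 20 N between block and yellow catch frame fails.
- rack_lip (a point): Point of the rack at mid-range of the yellow lip, a rigid upright strip 4 mm thick (x), 17 mm in front of the tongue and 8 mm behind the block. Lip and keeper are one yellow frame, clamped at an unknown height: the lip's top is up to 15 mm above or below this point, 14 to 44 mm above the tongue's lower edge at rest. Side cheeks leave the hook 8 mm each side. Axes as the rack's.
- rack_keeper (a point): Point of the rack at mid-range of the rigid keeper bar's lower front edge. Keeper is always 39 mm above the lip's top, so up to 15 mm above or below this point, 2 to 32 mm above the arm at rest: feel for it. A level lift stops 12 mm short of clearing the lip; tilting back about the keeper edge lifts the tongue a further 10.5 mm at 0.25 rad, 14 mm at 0.32, and brings it 14 mm nearer the lip.
- mat_top (a point): Middle of the top of the flat green bench mat with black edge, 150 mm square, 4 mm thick, fixed to the bench; z up.
- glue: White glue bottle with orange cap, 52 mm across, 110 mm high; origin at the middle of its underside. Leave it alone.
- tape: Yellow tape measure, 64 x 36 x 60 mm high; origin at the middle of its underside. Leave it alone.
- sander: Cork and wood sanding block, 110 x 62 x 42 mm high; origin at the middle of its underside. Leave it alone.
There are look-alikes about, which are no part of the job. Of the things that look like the part that bears bitblock_handle, the middle-sized one is meant.

How it is judged:
By the outcome, as a careful person would: the job done as asked, in the order asked, and still so for the second after the job is handed in, with the robot touching nothing.
It also fails if it takes over 72 s, if anything falls off the work surface, if the arm or the gripper's body presses on something with over 40 N, if the wrist force passes 120 N, or if a joint passes its speed limit or range.

## Working session

There is one attempt and no reset: what is moved stays moved. The work goes in short steps, each a Python script; the robot and the scene stay as the last script left them, time stands still between calls to the robot, and variables do not carry over. Pictures are saved under pics/ and viewed, about 8 in all and at most 12, crops included, and the job is handed in when it is done.

```bash
mkdir -p pics; ls; python3 - <<'E'
from workcell import bot
import cv2,numpy as np
a=[bot.read_camera(n) for n in ("side","top")]
for n,c in zip(("side","top"),a):
    cv2.imwrite(f"pics/{n}0.png",c["pixels"]); print(n,c["fx"],c["fy"],c["cx"],c["cy"],np.round(c["R"],3).tolist(),np.round(c["t"],3).tolist(), (-np.array(c["R"]).T@c["t"]).round(3))
print(bot.current_clock(),bot.current_tool_rot(),bot.current_opening())
E
```

```text
pics
side 490.81502387297246 490.81502387297246 257.26566710849704 196.1924382368036 [[-0.985, -0.174, -0.016], [-0.091, 0.589, -0.803], [0.149, -0.789, -0.596]] [0.587, 0.165, 1.305] [0.398 1.036 0.919]
top 350.4927743092174 350.4927743092174 257.2756707642775 193.10798091447336 [[-0.006, -0.999, 0.035], [-0.994, 0.002, -0.109], [0.108, -0.035, -0.993]] [-0.04, 0.615, 0.914] [ 0.512 -0.01   0.976]
0.1 [-2.65065645e+00  1.68406884e+00  1.88054899e-03] 1.0003710070664094
```

View pics/top0.png

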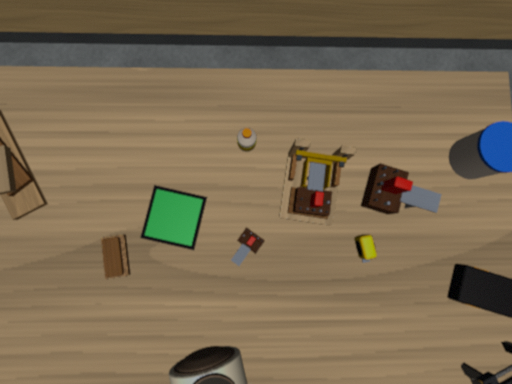

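View pics/side0.png

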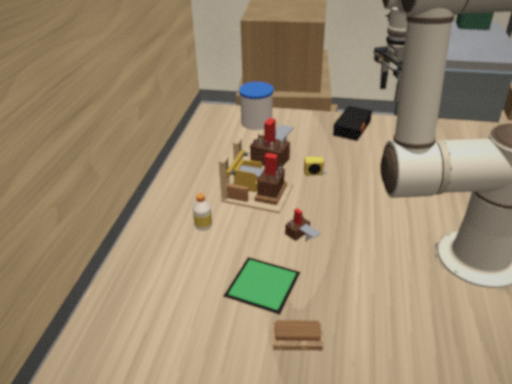

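Top view: the middle-sized block is in the rack, with its red handle at about (319,199). A larger look-alike is at (385,188) and a smaller one at (250,240). The mat is at (174,217), and the rack opens towards the robot. The side view agrees: handle (271,165), mat (262,284).

```bash
cat > h.py <<'E'
import numpy as np, cv2
from scipy.spatial.transform import Rotation as Rn
from workcell import bot
def ray(c,uv):
    R=np.array(c["R"]);d=R.T@np.array([(uv[0]-c["cx"])/c["fx"],(uv[1]-c["cy"])/c["fy"],1.])
    return -R.T@np.array(c["t"]),d/np.linalg.norm(d)
def plane(c,uv,z):
    o,d=ray(c,uv);return o+d*(z-o[2])/d[2]
def tri(c1,u1,c2,u2):
    A=np.zeros((3,3));b=np.zeros(3);rs=[ray(c1,u1),ray(c2,u2)]
    for o,d in rs:
        P=np.eye(3)-np.outer(d,d);A+=P;b+=P@o
    X=np.linalg.solve(A,b);return X,max(np.linalg.norm((np.eye(3)-np.outer(d,d))@(X-o)) for o,d in rs)
def proj(c,X):
    p=np.array(c["R"])@X+np.array(c["t"]);return np.array([c["fx"]*p[0]/p[2]+c["cx"],c["fy"]*p[1]/p[2]+c["cy"]])
def mask(c,lo,hi):return cv2.inRange(cv2.cvtColor(c["pixels"],cv2.COLOR_BGR2HSV),lo,hi)
def red(c):return mask(c,(0,160,70),(6,255,255))|mask(c,(174,160,70),(180,255,255))
def blobs(m,amin=15):
    n,l,s,ce=cv2.connectedComponentsWithStats(m);return [(s[i].tolist(),ce[i].round(1).tolist()) for i in range(1,n) if s[i][4]>=amin]
E
python3 - <<'E'
from h import *
for n in("side","top"):
    c=bot.read_camera(n)
    print(n,"red",blobs(red(c)));print(" yel",blobs(mask(c,(20,120,60),(33,255,255))))
    g=mask(c,(50,120,60),(75,255,255));k=max(cv2.findContours(g,0,2)[0],key=cv2.contourArea)
    r=cv2.minAreaRect(k);bx=np.array([plane(c,p,.004) for p in cv2.boxPoints(r)]);M=cv2.moments(k)
    q=cv2.approxPolyDP(k,8,True)[:,0]
    P=np.array([plane(c,p,.004) for p in q]);print(" mat",P.round(3).tolist(),P.mean(0).round(4),plane(c,(M['m10']/M['m00'],M['m01']/M['m00']),.004).round(4))
    if n=="top":
        for b in blobs(red(c)):print(b[1],plane(c,b[1],.14).round(3))
    cv2.imwrite(f"pics/z_{n}.png",cv2.resize(c["pixels"][120:230,270:370] if n=="top" else c["pixels"][130:225,210:310],None,fx=5,fy=5,interpolation=cv2.INTER_CUBIC))
print(bot.current_contact_force())
E
```

```text
side red [([264, 119, 11, 27, 197], [269.4, 130.4]), ([264, 152, 14, 24, 278], [270.5, 162.7]), ([294, 209, 8, 16, 97], [297.7, 217.2])]
 yel [([226, 150, 35, 42, 516], [243.0, 170.7]), ([305, 157, 19, 18, 232], [313.2, 164.0]), ([194, 215, 17, 12, 145], [202.6, 221.1])]
 mat [[0.599, 0.107, 0.004], [0.625, 0.233, 0.004], [0.502, 0.261, 0.004], [0.473, 0.136, 0.004]] [0.5498 0.1844 0.004 ] [0.5494 0.1876 0.004 ]
top red [([394, 176, 19, 15, 203], [402.3, 183.2]), ([314, 191, 10, 16, 140], [318.6, 198.8]), ([246, 235, 10, 12, 70], [250.7, 240.4])]
 yel [([238, 143, 18, 8, 51], [246.6, 147.5]), ([295, 149, 53, 40, 591], [319.4, 162.0]), ([354, 234, 23, 26, 359], [367.3, 246.2])]
 mat [[0.63, 0.236, 0.004], [0.504, 0.265, 0.004], [0.473, 0.14, 0.004], [0.602, 0.109, 0.004]] [0.5523 0.1878 0.004 ] [0.552  0.1871 0.004 ]
[402.3, 183.2] [ 0.627 -0.394  0.14 ]
[318.6, 198.8] [ 0.589 -0.187  0.14 ]
[250.7, 240.4] [ 0.491 -0.023  0.14 ]
[0.3953077  0.35214669 0.27231018]
```

```bash
python3 - <<'E'
from h import *
ks=[bot.inverse_kinematics([.53,-.18,.36],o) for o in ([np.pi,0,0],[0,np.pi,0])]
print(ks)
bot.goto([.53,-.18,.36],[np.pi,0,0])
c=bot.read_camera("wrist");np.save("w1.npy",c,allow_pickle=True)
print(bot.current_clock(),bot.current_joints(),(-np.array(c["R"]).T@c["t"]).round(3),np.array(c["R"]).round(2).tolist(),c["fx"],bot.current_contact_force())
cv2.imwrite("pics/w1.png",c["pixels"])
E
```

```text
[array([-5.43282815e-01,  6.60163214e-02,  1.41460976e+00, -4.44089210e-16,
        1.66096658e+00, -5.43282815e-01]), array([-0.54328281,  0.06601632,  1.41460976,  0.        ,  1.66096658,
        2.59830984])]
1.9583 [-5.44959985e-01  6.65431367e-02  1.41526707e+00 -2.18452324e-04
  1.66077704e+00 -5.43179673e-01] [ 0.531 -0.107  0.528] [[1.0, -0.0, -0.0], [-0.0, -0.96, 0.26], [-0.0, -0.26, -0.96]] 329.62456947530626 [-0.54320026 -0.80446487 -0.18228407]
```

View pics/w1.png

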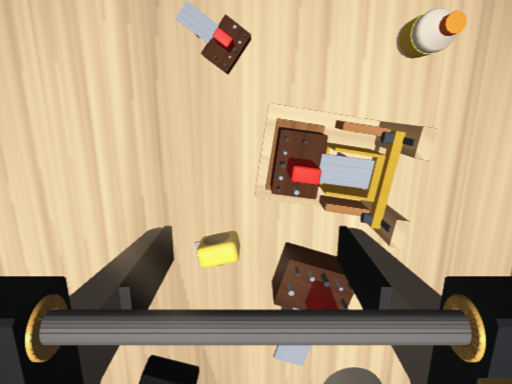

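View pics/z_side.png

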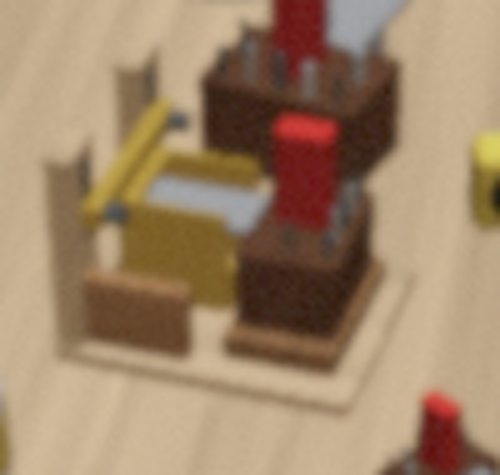

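The wrist view shows the rack yawed about -8°. The handle top is at (306,175), the grey arm around (347,172), and the keeper runs from (400,135) to (380,225). I'll take a view from directly above for the pose.

```bash
python3 - <<'E'
from h import *
bot.goto([.61,-.265,.31],[np.pi,0,0]);bot.hold(.2)
c=bot.read_camera("wrist");np.save("w2.npy",c,allow_pickle=True)
print(bot.current_clock(),(-np.array(c["R"]).T@c["t"]).round(3))
cv2.imwrite("pics/w2.png",c["pixels"])
def rect(m,z,c):
    k=max(cv2.findContours(m,0,2)[0],key=cv2.contourArea);
    P=np.array([plane(c,p[0],z)[:2] for p in k],np.float32)
    (x,y),(w,h),a=cv2.minAreaRect(P*1000);return np.round([x,y,w,h,a],1)
for f in("w1.npy","w2.npy"):
    c=np.load(f,allow_pickle=True).item()
    hsv=cv2.cvtColor(c["pixels"],cv2.COLOR_BGR2HSV);r=red(c)
    print("red",blobs(r,60));
    s=[b for b in blobs(r,60) if abs(np.array(plane(c,b[1],.14)[:2])-[.589,-.187]).max()<.03][0][0]
    sub=np.zeros_like(r);sub[s[1]:s[1]+s[3],s[0]:s[0]+s[2]]=r[s[1]:s[1]+s[3],s[0]:s[0]+s[2]]
    v=hsv[...,2][sub>0];t=cv2.threshold(v.reshape(-1,1),0,255,cv2.THRESH_OTSU)[0];print(np.percentile(v,[5,25,50,75,95]),t)
    top=sub&cv2.inRange(hsv[...,2],int(t)+1,255)
    print("all",rect(sub,.152,c),"top",rect(top,.152,c),blobs(top,20))
    y=mask(c,(20,120,60),(33,255,255));print("yel",blobs(y,60))
    u0,v0=proj(c,np.array([.66,-.195,.085])).astype(int)
    print(u0,v0,hsv[v0,u0])
    g=mask(c,(85,15,60),(130,140,255));R=np.zeros_like(g);R[v0-60:v0+60,u0-70:u0+70]=255;g&=R
    print("arm",rect(g,.085,c),blobs(g,60))
E
```

```text
2.7833 [ 0.61  -0.19   0.481]
red [([213, 28, 20, 25, 264], [222.5, 38.4]), ([286, 157, 35, 28, 757], [302.8, 170.9]), ([305, 280, 33, 29, 655], [319.8, 297.0])]
[ 79.  88. 237. 247. 247.] 165.0
all [ 585.8 -181.    29.    40.5   82.6] top [ 589.2 -185.7   18.9   32.6   82.2] [([291, 166, 30, 19, 445], [305.6, 174.8])]
yel [([399, 16, 34, 42, 499], [409.3, 40.9]), ([371, 131, 35, 98, 1021], [387.6, 178.9]), ([325, 147, 61, 55, 772], [365.1, 175.6]), ([197, 231, 43, 37, 1013], [218.9, 251.5]), ([475, 323, 12, 38, 173], [481.2, 343.5]), ([24, 326, 11, 35, 125], [28.6, 344.1])]
349 171 [108  22 206]
arm [ 653.1 -194.5   39.3   70.3   81.6] [([383, 133, 11, 10, 78], [388.3, 137.4]), ([320, 154, 54, 34, 1398], [345.4, 170.8])]
red [([215, 88, 37, 25, 664], [234.4, 100.8]), ([252, 242, 32, 66, 1551], [266.9, 275.9])]
[119. 234. 247. 248. 248.] 188.0
all [ 590.3 -186.4   20.4   34.5   82.2] top [ 589.9 -186.3   18.6   32.4   82.4] [([216, 89, 35, 24, 557], [234.3, 100.8])]
yel [([267, 53, 91, 123, 2609], [326.8, 111.8]), ([129, 190, 54, 39, 1323], [156.0, 210.7]), ([474, 322, 13, 39, 176], [481.1, 343.3]), ([24, 325, 10, 36, 125], [28.7, 344.1])]
296 108 [107  23 209]
arm [ 652.9 -195.1   38.7   68.3   81.7] [([331, 57, 13, 12, 113], [337.2, 62.0]), ([261, 87, 62, 43, 1959], [291.0, 108.3]), ([311, 159, 11, 9, 87], [315.8, 163.2])]
```

View pics/w2.png

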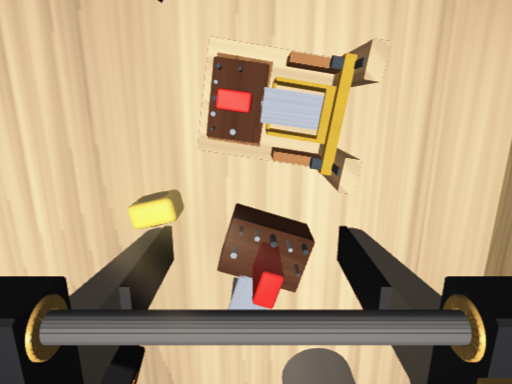

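```bash
cat >> h.py <<'E'
H0=np.array([.5899,-.1863,.130]);YAW=np.radians(-8.0)
ux=np.array([np.cos(YAW),np.sin(YAW),0]);uy=np.array([-np.sin(YAW),np.cos(YAW),0]);uz=np.array([0,0,1.])
DZ=.016 # tcp below handle point along the handle
def pose(h,th,yaw=YAW): # handle point (world) and back tilt -> tcp pos, rotvec
    B=Rn.from_euler("z",yaw)*Rn.from_euler("y",th)
    return h-DZ*B.as_matrix()[:,2],(B*Rn.from_rotvec([np.pi,0,0])).as_rotvec()
def F(n=4):
    a=[]
    for _ in range(n):
        a.append(np.r_[bot.current_contact_force(),bot.current_ft_torque()]);bot.hold(.02)
    return np.mean(a,0)
E
python3 - <<'E'
from h import *
bot.set_gripper(.8,50)
p,r=pose(H0,0)
bot.goto(p+[0,0,.09],r);bot.line_to(p,r,max_speed=.08);print(bot.current_ee_pos()-p,F().round(2))
bot.set_gripper(0,50);bot.hold(.2)
print("open",bot.current_opening()*92,bot.current_ee_pos()-p,F().round(2),bot.current_clock())
t=bot.current_clock();bot.line_to(p+[0,0,.001],r,max_speed=.02);print(bot.current_clock()-t,bot.current_ee_pos()-p,F().round(2))
E
```

```text
[ 0.00049585 -0.00025404  0.00076474] [-0.06  0.15  0.06 -0.04 -0.06  0.03]
open 33.74300929870852 [-1.05272336e-04  1.64260682e-05 -5.40226318e-05] [-0.77  0.5  -0.12 -0.04  0.05  0.03] 6.1167
0.25 [-0.00039785  0.00028079  0.00029354] [ 0.14 -0.01 -3.3  -0.01 -0.03  0.01]
```

```bash
python3 - <<'E'
from h import *
base=None;z=.001
while z<.034:
    z+=.0008;p,r=pose(H0+[0,0,z],0);bot.line_to(p,r,max_speed=.02);f=F(3)
    print(round(z*1e3,1),round((bot.current_ee_pos()-p)[2]*1e3,2),f.round(2))
    if z>.0024 and base is None: base=f
    if base is not None and (f[2]<base[2]-2.5 or np.linalg.norm(f[:2]-base[:2])>4 or abs(f[3:]-base[3:]).max()>.35): break
print(bot.current_clock())
E
```

```text
1.8 -0.02 [ 0.15 -0.25 -4.04 -0.05 -0.03 -0.01]
2.6 0.08 [ 0.12 -0.25 -3.17 -0.04 -0.06 -0.  ]
3.4 0.06 [-0.08 -0.04 -3.89 -0.02 -0.04 -0.01]
4.2 0.06 [ 0.11  0.22 -4.44  0.   -0.05 -0.  ]
5.0 0.06 [ 0.17 -0.01 -3.68 -0.05 -0.03  0.  ]
5.8 0.06 [-0.37 -0.35 -3.96 -0.03 -0.06 -0.02]
6.6 0.04 [-0.01 -0.35 -3.74 -0.02 -0.05 -0.01]
7.4 0.06 [-0.39  0.29 -3.7  -0.08 -0.04  0.02]
8.2 0.03 [-0.1  -0.14 -3.35 -0.06 -0.04 -0.01]
9.0 -0.31 [ 0.58 -0.07 -5.64 -0.01 -0.02  0.01]
9.8 -0.92 [  5.19  -0.7  -12.82  -0.21  -0.29  -0.03]
9.7333
```

Contact with the keeper at 8.8 mm lift, weight about 3.75 N. The given tilt figures put the keeper edge 99 mm behind the handle. I'll back off and tilt about that edge, watching the force.

```bash
cat >> h.py <<'E'
W=np.array([0,0,-3.75])
def hp(th,lift,dx=0.,dz=0.): # handle point when arm point (99,-45) sits at lift
    P=H0+.099*ux+(-.045+lift+dz)*uz+dx*ux
    B=(Rn.from_euler("z",YAW)*Rn.from_euler("y",th)).as_matrix()
    return P+B@np.array([-.099,0,.045])
E
python3 - <<'E'
from h import *
lift=.0082
p,r=pose(hp(0,lift),0);bot.line_to(p,r,max_speed=.02);print(F().round(2))
for th in np.arange(.03,.3151,.0285/1):
    p,r=pose(hp(th,lift),th);bot.line_to(p,r,max_speed=.03);f=F(4);c=f[:3]-W
    print(round(th,3),round(lift*1e3,1),c.round(2),f[3:].round(2),((bot.current_ee_pos()-p)*1e3).round(2))
    if np.linalg.norm(c)>5: 
        lift-=.0004;p,r=pose(hp(th,lift),th);bot.line_to(p,r,max_speed=.02);c=F(4)[:3]-W;print(" down",c.round(2))
        if np.linalg.norm(c)>9: break
print(bot.current_clock())
E
```

```text
[ 0.01 -0.06 -4.87 -0.    0.06 -0.01]
0.03 8.2 [-0.38  0.22 -0.55] [-0.02 -0.01  0.01] [ 0.37 -0.12  0.24]
0.058 8.2 [-0.06  0.22 -0.77] [-0.02 -0.11 -0.  ] [ 0.36 -0.13  0.1 ]
0.087 8.2 [ 0.33  0.39 -0.3 ] [-0.06 -0.15 -0.  ] [ 0.28 -0.07  0.02]
0.115 8.2 [-0.14 -0.06 -0.1 ] [-0.07 -0.23 -0.03] [ 0.22 -0.07 -0.04]
0.144 8.2 [ 0.19  0.14 -0.11] [-0.07 -0.25  0.03] [ 0.17 -0.04 -0.1 ]
0.172 8.2 [ 0.09 -0.2  -0.25] [-0.06 -0.28  0.  ] [ 0.14 -0.04 -0.13]
0.201 8.2 [-0.27  0.12 -0.92] [-0.06 -0.29 -0.02] [ 0.11 -0.01 -0.21]
0.229 8.2 [-0.47 -0.51 -0.83] [-0.06 -0.3  -0.02] [ 0.1  -0.02 -0.23]
0.258 8.2 [-0.58  0.02 -0.95] [-0.06 -0.25 -0.03] [ 0.06 -0.01 -0.25]
0.286 8.2 [-0.26  0.01 -1.2 ] [-0.06 -0.27  0.  ] [ 0.01  0.02 -0.29]
0.315 8.2 [-0.46  0.06 -2.03] [-0.06 -0.25 -0.01] [-0.05  0.04 -0.3 ]
13.5333
```

```bash
python3 - <<'E'
from h import *
th=.325;lift=.0082;dx=0;dz=0
while dx>-.030:
    p,r=pose(hp(th,lift,dx,dz),th);bot.line_to(p,r,max_speed=.02);f=F(3);c=f[:3]-W
    print(round(dx*1e3,1),round(dz*1e3,2),c.round(2),f[3:].round(2),((bot.current_ee_pos()-p)*1e3).round(2))
    if c@ux>4 or np.linalg.norm(c)>7:
        print("STOP");break
    s=.001 if dx>-.012 else .002
    dx-=s;dz+=.28*s
B=Rn.from_rotvec(bot.current_tool_rot()).as_matrix();print("tilt deg",np.degrees(np.arccos(-B[2,2])),bot.current_clock())
E
```

```text
0.0 0.0 [-0.06 -0.12 -3.1 ] [-0.07 -0.32  0.02] [-0.03  0.03 -0.19]
-1.0 0.28 [ 1.37  0.02 -4.58] [-0.1  -0.65 -0.01] [ 0.08  0.03 -0.18]
-2.0 0.56 [ 0.85 -0.04 -5.14] [-0.05 -0.62 -0.02] [-0.04  0.06 -0.03]
-3.0 0.84 [ 0.19 -0.09 -4.51] [-0.05 -0.5   0.01] [-0.09  0.04  0.04]
-4.0 1.12 [ 0.35 -0.29 -4.16] [-0.03 -0.53  0.02] [-0.06 -0.01  0.06]
-5.0 1.4 [ 0.84 -0.05 -4.29] [-0.05 -0.5  -0.02] [-0.03  0.02  0.1 ]
-6.0 1.68 [-0.24  0.21 -2.92] [-0.07 -0.51 -0.  ] [-0.03 -0.01  0.12]
-7.0 1.96 [ 0.08  0.43 -2.68] [-0.06 -0.46 -0.03] [-0.03 -0.01  0.17]
-8.0 2.24 [ 0.28 -0.14 -2.46] [-0.05 -0.46  0.02] [-0.02 -0.01  0.16]
-9.0 2.52 [ 0.69  0.05 -1.3 ] [-0.08 -0.39 -0.03] [-0.   -0.02  0.19]
-10.0 2.8 [ 0.49 -0.1  -1.33] [-0.09 -0.43 -0.02] [ 0.01 -0.04  0.2 ]
-11.0 3.08 [0.26 0.26 0.41] [-0.11 -0.49  0.03] [ 0.11 -0.1   0.25]
-12.0 3.36 [-0.5  -0.27  0.03] [-0.09 -0.5  -0.02] [ 0.   -0.02  0.05]
-14.0 3.92 [ 0.   -0.4   0.35] [-0.06 -0.5   0.  ] [-0.01  0.    0.05]
-16.0 4.48 [ 0.13 -0.36  0.04] [-0.07 -0.47 -0.02] [-0.01  0.02  0.05]
-18.0 5.04 [ 0.12  0.43 -0.5 ] [-0.09 -0.46 -0.01] [-0.    0.01  0.05]
-20.0 5.6 [-0.18 -0.21  0.19] [-0.07 -0.49  0.03] [-0.03  0.01  0.05]
-22.0 6.16 [-0.34 -0.34  0.18] [-0.12 -0.47 -0.  ] [-0.02  0.    0.05]
-24.0 6.72 [0.29 0.13 0.26] [-0.09 -0.48 -0.  ] [-0.01  0.01  0.08]
-26.0 7.28 [-0.19 -0.08 -0.28] [-0.08 -0.47  0.02] [-0.03  0.01  0.03]
-28.0 7.84 [ 0.78  0.25 -0.01] [-0.1  -0.46 -0.01] [-0.04  0.02  0.02]
tilt deg 18.619686183768913 19.8333
```

The hook cleared the lip, with about 5 N peak contact. Next I'll raise it, level it, and carry it over the mat, then check the pose in the grip.

```bash
cat >> h.py <<'E'
MAT=np.array([.5515,.1873,.004]);MY=np.radians(-13.)
E
python3 - <<'E'
from h import *
h=hp(.325,.0082,-.030,.0084)
for q,th,s in ((h-.02*ux+[0,0,.02],.325,.06),(h-.05*ux+[0,0,.08],.2,.08),(h-.05*ux+[0,0,.11],0,.08)):
    p,r=pose(q,th);bot.line_to(p,r,max_speed=s)
print(F().round(2),bot.current_clock())
p,r=pose(np.r_[MAT[:2],.19],0,MY);bot.line_to(p,r,max_speed=.15);bot.hold(.4)
print(F().round(2),bot.current_ee_pos()-p,bot.current_clock())
c=bot.read_camera("side");x=c["pixels"][150:330,170:370];t=bot.read_camera("top")
y=t["pixels"][130:290,100:300]
cv2.imwrite("pics/carry.png",np.hstack([cv2.resize(x,(400,360)),cv2.resize(y,(400,360))]))
print("side px handle pred",proj(c,np.r_[MAT[:2],.19]),blobs(red(c),60))
E
```

```text
[-0.18  0.25 -3.65 -0.03 -0.03  0.03] 22.05
[ 0.21  0.64 -3.68 -0.03 -0.03  0.01] [-1.68837393e-05 -2.99523957e-05 -6.95241056e-06] 25.1917
side px handle pred [260.75442193 227.53608346] [([294, 211, 9, 14, 71], [298.4, 218.8]), ([253, 217, 16, 29, 341], [260.7, 230.6])]
```

View pics/carry.png

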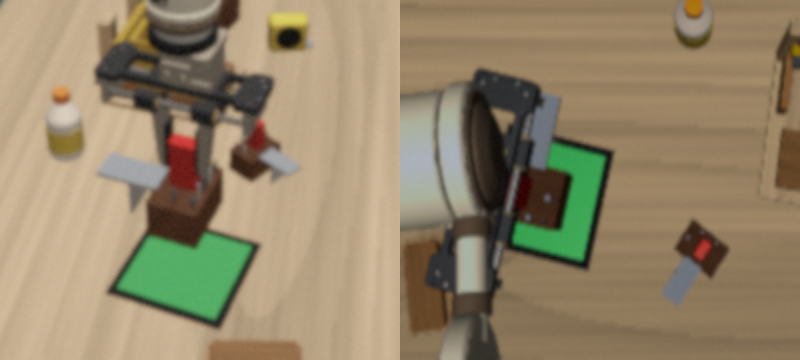

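The side view shows the block hanging level over the mat, bits in, with the handle at (261,231) where predicted. Lowering by feel.

```bash
python3 - <<'E'
from h import *
def at(z,s):
    p,r=pose(np.r_[MAT[:2],z],0,MY);bot.line_to(p,r,max_speed=s)
at(.110,.08);z=.110;b=F(4)[2]
while z>.099:
    z-=.0006;at(z,.02);f=F(3);print(round(z,4),f.round(2))
    if f[2]>b+2.5: break
bot.hold(.3);print(F().round(2))
bot.set_gripper(.8);bot.hold(.3)
print(bot.current_opening(),F().round(2),bot.current_clock())
at(z+.1,.1)
bot.goto([.40,-.10,.40],pose(np.zeros(3),0,MY)[1]);bot.hold(.5)
for n in("side","top"):
    c=bot.read_camera(n);print(n,blobs(red(c),40),proj(c,np.r_[MAT[:2],.104]),proj(c,np.r_[MAT[:2],.126]))
    if n=="side":
        x=c["pixels"][130:355,170:370]
    else: y=c["pixels"][120:290,90:390]
    if n=="top":
        for b in blobs(red(c),40):print(b[1],plane(c,b[1],.122).round(4))
cv2.imwrite("pics/end.png",np.hstack([cv2.resize(x,(320,360)),cv2.resize(y,(480,272+88))]))
print(bot.current_clock())
E
```

```text
0.1094 [ 0.11  0.3  -3.46 -0.04 -0.05  0.01]
0.1088 [-0.15  0.23 -3.75 -0.   -0.05 -0.01]
0.1082 [ 0.16 -0.38 -4.09 -0.04 -0.04  0.01]
0.1076 [-0.19  0.27 -3.28 -0.03 -0.05 -0.01]
0.107 [-0.05 -0.47 -3.41 -0.02 -0.05 -0.02]
0.1064 [ 0.32 -0.29 -3.96 -0.01 -0.01  0.02]
0.1058 [ 0.05 -0.18 -3.46 -0.03 -0.04  0.02]
0.1052 [ 0.2   0.09 -3.84 -0.   -0.01  0.01]
0.1046 [ 0.13  0.04 -3.53 -0.02 -0.04  0.01]
0.104 [ 0.25  0.03 -3.18 -0.02 -0.03  0.02]
0.1034 [-2.55 -0.48  1.8  -0.12  0.48 -0.03]
[-3.49 -1.15  5.64 -0.14  0.82  0.02]
0.7997467040375092 [ 0.11  0.46  0.04 -0.06 -0.07  0.01] 31.2667
side [([264, 119, 11, 26, 195], [269.3, 130.3]), ([294, 209, 8, 16, 97], [297.6, 217.0]), ([255, 246, 16, 26, 306], [262.3, 258.5])] [261.1751251  254.95662142] [261.0710252  248.17161127]
top [([394, 176, 19, 15, 205], [402.3, 183.2]), ([157, 208, 12, 16, 146], [162.7, 215.2]), ([246, 236, 10, 11, 71], [250.7, 240.6])] [164.98373004 215.74300182] [162.9062282 215.3359617]
[402.3, 183.2] [ 0.6291 -0.4024  0.122 ]
[162.7, 215.2] [0.552  0.1887 0.122 ]
[250.7, 240.6] [ 0.4897 -0.0234  0.122 ]
34.4583
```

View pics/end.png

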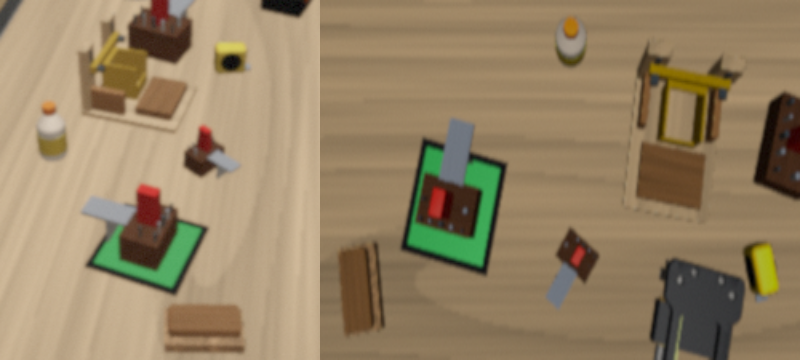

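The end view shows the block upright in the middle of the mat, the rack empty, and the bottle, tape and sander where they were. Handing in.

```bash
python3 -c "
from workcell import bot
print(bot.current_contact_force(),bot.current_clock());bot.job_done()"
```

```text
[-0.46510714 -0.0433447   0.11566803] 34.4583
the job is handed in; nothing more can be done
```

The drill-bit block now stands upright in the middle of the green mat, and I handed the job in at 34.5 s of the 72 s allowed.

- **Taking it off the rack:** I gripped the red handle across its 34 mm side at 50 N and lifted until the hook's arm touched the keeper, at about 8.8 mm. I backed off, tilted the block back about the keeper edge to 18.6°, and drew the hook over the lip while following the arm's slope. The catch contact peaked at about 10 N when I felt for the keeper and stayed around 5 N during the draw. Both are readings taken at the end of each small step, so brief peaks between them were not seen.
- **Setting it down:** I lowered it in 0.6 mm steps until it touched, at 0.103–0.104 m handle height against 0.104 m expected, then opened the gripper and moved clear. The press on the mat reached about 9 N before release.
- **Last checks:** The top camera puts the handle at (0.552, 0.189) m and the mat centre at (0.5515, 0.187) m, about 1.5 mm apart. The pictures show the block upright with its bits in. The glue bottle, tape measure and sanding block look unmoved, judged by eye rather than measured. The tool force is about zero.

In the side view the handle's red patch sat about 3 px below the predicted handle point. It did the same while the block was carried, so I put it down to the shape of the red patch, not a real offset. No check failed.

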